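# Load a stacking rack and socket its upper frame

### The job

Load and close the small stacking rack: first lay the strip of capped cutters from the grey pad upright in the middle of the lower frame's deck, along the deck's length, and let go of it. Then take the upper frame off the sloping rest by its grip plate and lower it gently over the strip, not letting it drop, until its four corner posts stand fully home in the four corner sockets of the lower frame. Leave the bottle, the mug and the tape measure standing where they are.

Things in the scene. Friction and masses are not known exactly. Their poses are not given: they have to be found in the camera images.
- lower_frame: Grey lower frame, fixed on the desk: flat deck (top 14 mm above desk) with a square steel socket at each corner; 146 x 110 mm over all, x its long axis, z up. Origin on the desk under its centre. Socket centres at x = +-60, y = +-42 mm; each is 17 mm square inside, with a flared mouth that ends 33 mm above the desk (24 mm wide there); socket floor 6 mm above the desk.
- deck (a point): Centre of the top face of the lower frame's deck (14 mm above the desk), axes as the lower frame.
- upper_frame: Loose aluminium frame, 0.3 to 0.55 kg: four round corner posts (14 mm dia., tapered tips) at x = +-60, y = +-42 mm under a slatted deck, 138 x 102 mm, 58 to 64 mm above the origin. Origin midway between post tips, x its long axis, z up through the grip plate. A half turn about z makes no difference. Starts on the rest, leaning 32 degrees. Seated, its origin is 6 mm above the lower frame's.
- grip_plate (a point): Middle of the upper frame's upright grip plate, 86 mm along z from the frame's origin, axes as the upper frame. The plate is 12 mm thick (along x), 64 mm long (along y) and stands in the middle of the deck, from 64 to 106 mm along z.
- rest: Sloping rest of aluminium, fixed on the desk, 146 x 118 mm, with a board that rises 32 degrees towards its +x (away from the robot) from 17 to 99 mm height; a ledge 13 mm high along its low edge stops the upper frame's posts. Origin on the desk under its centre.
- cutter_strip: Loose yellow foam strip with four green-capped cutters standing in it, lying on the grey pad: 22 (x) x 90 (y) x 40 mm (z up). Origin at the centre of its underside. The foam is 20 mm high; above it the caps are 12 mm wide. About 50 g.
- pad: Flat grey pad, fixed on the desk, 70 (x) x 120 (y) x 10 mm high, on which the strip of cutters lies at the start. Origin at the centre of its underside.
- machine_head (a point): Lower front edge of the fixed boom and head of the laser machine that hang over the back of the desk: solid from this edge 120 mm away from the robot (+x) and from this height (0.33 m) up to 0.47 m, from the left wall to 0.38 m right of this point. Keep the wrist and gripper on the near side of it.
- bottle: White round bottle with a cap, 68 mm diameter, 159 mm high, standing loose on the desk between the work places, to be left alone. Origin at the centre of its underside.
- mug: White mug, 92 mm diameter, 127 mm over the handle, 95 mm high, standing loose on the desk between the work places, to be left alone. Origin at the centre of its underside's bounding box, z up.
- tape: Black and orange tape measure, 64 x 132 x 35 mm, lying loose behind the work places, to be left alone. Origin at the centre of its underside.

How it is judged (in metres and radians):
On the way, in this order (a step that is already met when the one before it is completed fails the run):
1. the strip of cutters lies upright in the middle of the lower deck, along it, let go, while the upper frame is still off the lower frame (x of cutter_strip in the frame of deck between -0.015 and 0.015 m and y of cutter_strip in the frame of deck between -0.015 and 0.015 m and z of cutter_strip in the frame of deck between -0.004 and 0.004 m and angle between cutter_strip's own z axis and vertical below 0.1 rad and angle between the y axis of cutter_strip and the x axis of lower_frame, either way round below 0.2 rad and contact force between the fingers and cutter_strip below 0.1 N and horizontal distance between upper_frame and lower_frame above 0.1 m), for 0.2 s.
2. the upper frame's four posts are fully home in the four sockets (z of upper_frame in the frame of lower_frame below 0.009 m and horizontal distance between upper_frame and lower_frame below 0.005 m and angle between upper_frame's own z axis and vertical below 0.04 rad and angle between the x axis of upper_frame and the x axis of lower_frame, either way round below 0.06 rad), for 0.2 s.
At the end, for the whole second after the job is handed in: The strip lies upright on the lower deck, within 15 mm of its centre and 0.2 rad of its length; above it the upper frame stands level with all four posts home in the sockets (within 3 mm of full depth, 5 mm of centre), released and at rest (all of step 2 and x of cutter_strip in the frame of deck between -0.015 and 0.015 m and y of cutter_strip in the frame of deck between -0.015 and 0.015 m and z of cutter_strip in the frame of deck between -0.004 and 0.004 m and angle between cutter_strip's own z axis and vertical below 0.1 rad and angle between the y axis of cutter_strip and the x axis of lower_frame, either way round below 0.2 rad and linear speed of each of upper_frame, cutter_strip below 0.02 m/s); the robot touches nothing.
It fails at once if the bottle is shifted by more than 25 mm or knocked over (distance of bottle from where it was at the start of the episode above 0.025 m or angle between bottle's own z axis and vertical above 0.35 rad).
It fails at once if the mug is shifted by more than 25 mm or knocked over (distance of mug from where it was at the start of the episode above 0.025 m or angle between mug's own z axis and vertical above 0.35 rad).
It fails at once if the tape measure is shifted by more than 25 mm or knocked over (distance of tape from where it was at the start of the episode above 0.025 m or angle between tape's own z axis and vertical above 0.35 rad).
It fails at once if the upper frame is banged down on the lower frame (over 70 N) (contact force between upper_frame and lower_frame above 70 N).
It fails at once if the upper frame is dropped into the sockets instead of being lowered (falls faster than 0.4 m/s there) (horizontal distance between upper_frame and lower_frame below 0.03 m and z of upper_frame in the frame of lower_frame below 0.036 m and linear speed of upper_frame above 0.4 m/s).
It also fails if it takes over 67 s, if anything falls off the work surface, if the arm or the gripper's body presses on something with over 40 N, if the wrist force passes 120 N, or if a joint passes its speed limit or range.

### The arm

A 6-joint arm with a two-finger parallel gripper is mounted at the origin on a cart in front of the work surface, level with it; the furniture and walls round the work are solid. World frame = base frame: x ahead of the robot, y to its left, z up, the work surface at z = 0. Lengths are in mm, angles in rad, forces in N, time in s.
With the tool pointing down it reaches from about 275 to 825 mm from the base axis. Payload 4.9 kg.
Tool frame: the origin (TCP) lies midway between the tips of the shut fingers; the grasp point (between the pads) lies 19 mm behind it; z points along the fingers, y is the direction in which the jaws open and shut (so a half turn about z gives the same grasp; the last joint's range is limited). The gripper opens to 85 mm and grips with 20 to 120 N. Pads are 22 mm wide; open, the fingers measure 114 mm over their backs; the gripper's body (76 mm by 85 mm) begins 54 mm behind the grasp point. The pads swing forward as they close: fully open they stand 13 mm farther back than shut.
Start: joints at [1.206, 0.326, -0.193, 1.052, 0, 1.437], TCP at [125.809, 535.435, 200.581] pointing down, gripper open.
Joint ranges: [-2.65, 2.65], [-0.97, 1.79], [-1.3, 1.35], [-1.93, 2.1], [-1.47, 1.37], [-3.14, 3.14]. Speed limits (rad/s): [2.57, 2.57, 3.14, 3.14, 3.14, 3.14].

### API

Orientations are given as a 3x3 rotation matrix whose columns are the frame's x, y, z axes.
In Python, from rig import r gives the robot as it stands. The module is installed in compiled form; this text tells all that it offers. Calls block until the motion is done:
- r.goto(position, orientation): joint-space move of the TCP to a pose.
- r.servo_line(position, frame=None, vel=150): straight line of the TCP; frame=None keeps the orientation; vel is the mean speed in mm/s.
- r.goto_joints(angles): joint-space move.
- r.grip(opening, effort=None): opening from 0.0 (shut) to 1.0 (fully open); effort is the grip in N (None keeps the last); returns when the fingers have stopped.
- r.wait(seconds).
- r.solve_ik(position, orientation): joint angles nearest the present ones, or None.
- r.sense(): the state.
- r.capture(name): name is "side" or "top"; returns the picture (400x640x3 uint8, blue, green, red); there is no depth.
- r.camera_info(name): a dict with "fx", "fy", "cx", "cy" (pixels), "R" (3x3) and "t" (3): a world point X has camera coordinates R X + t. Camera axes: x right, y down, z forward; pixel columns grow to the right and rows downward; lengths in mm; the calibration is good to about 2 mm. A picture is of the moment at which its call begins. camera_info takes no time and is no camera call.
A pose or a line that the arm cannot do raises r.Unreachable and nothing moves.
- r.sign_off(): hands the job in, once; it reports no verdict.
The state is a dict: "t": time; "q": joint angles; "dq": joint speeds; "joint_efforts": joint torques, N m; "tool_pos": TCP position; "tcp_rot": TCP orientation; "contact_force": force on the tool from outside, world axes, zero at the start; "moment": the same for the moment, N m; "grip_width": opening from 0.0 (shut) to 1.0 (fully open).
Only numpy, scipy, OpenCV 4.12 (cv2) and the standard library are available. Lean on these libraries where they do the work, as an engineer would, in place of code of your own. Each camera call takes 0.05 s, during which the arm holds its last target.

## Working session

There is one attempt and no reset: what is moved stays moved. The work goes in short steps, each a Python script; the robot and the scene stay as the last script left them, time stands still between calls to the robot, and variables do not carry over. Pictures are saved under pics/ and viewed, and the job is handed in when it is done.

```bash
mkdir -p pics; python3 - <<'E'
from rig import r
import cv2, numpy as np
for n in ("top","side"):
    im=r.capture(n); cv2.imwrite(f"pics/{n}0.png",im)
    c=r.camera_info(n); print(n,c); R=np.array(c["R"]);print(-R.T@np.array(c["t"]))
s=r.sense(); print(s)
E
```

```text
top {'fx': 404.6524129714507, 'fy': 404.6524129714507, 'cx': 316.9339036547117, 'cy': 205.17253219776126, 'R': array([[-0.03304725, -0.99945309,  0.00118479],
       [-0.97796541,  0.03209222, -0.2062856 ],
       [ 0.20613476, -0.00797586, -0.97849111]]), 't': array([123.12434844, 527.72116981, 996.63572462])}
[ 314.72070546  114.07029492 1083.9145959 ]
side {'fx': 500.13328495182606, 'fy': 500.13328495182606, 'cx': 321.7119589939788, 'cy': 194.49172203832197, 'R': array([[ 0.99783653,  0.06110575,  0.02425607],
       [ 0.05044759, -0.47506928, -0.87850112],
       [-0.04215815,  0.87782417, -0.47712412]]), 't': array([-501.44597433,  193.77951921, 1153.98599365])}
[ 539.23531594 -890.29686444  732.99318414]
{'t': 0.1, 'q': array([ 1.20576320e+00,  3.26865322e-01, -1.93475208e-01,  1.05199562e+00,
        4.73847224e-06,  1.43660927e+00]), 'dq': array([-0.00181405, -0.00240375,  0.00402967, -0.0001399 ,  0.00060247,
        0.0019649 ]), 'joint_efforts': array([ 6.44010242e-05, -4.44239616e+01,  2.63038069e+01,  7.90053484e-03,
       -2.12726372e-04, -1.74079940e-06]), 'tool_pos': array([125.61913563, 534.88652161, 199.88588257]), 'tcp_rot': array([[-9.73473102e-01,  2.28800815e-01, -5.54111794e-04],
       [ 2.28801389e-01,  9.73472065e-01, -1.43667327e-03],
       [ 2.10700336e-04, -1.52534434e-03, -9.99998814e-01]]), 'contact_force': array([ 0.38399599, -0.51005686, -0.06770726]), 'moment': array([-0.00088511,  0.05165967,  0.00553399]), 'grip_width': 1.0009389451171458}
```

View pics/top0.png

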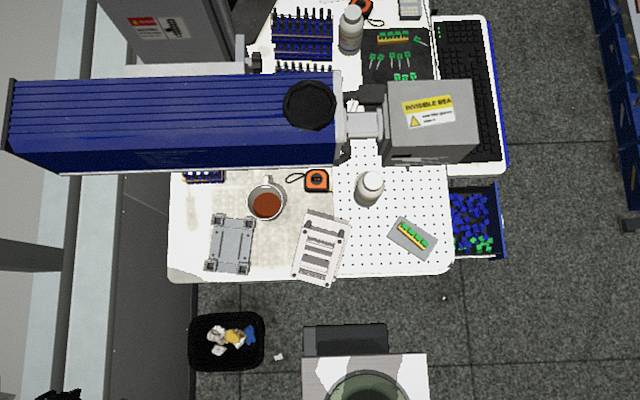

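View pics/side0.png

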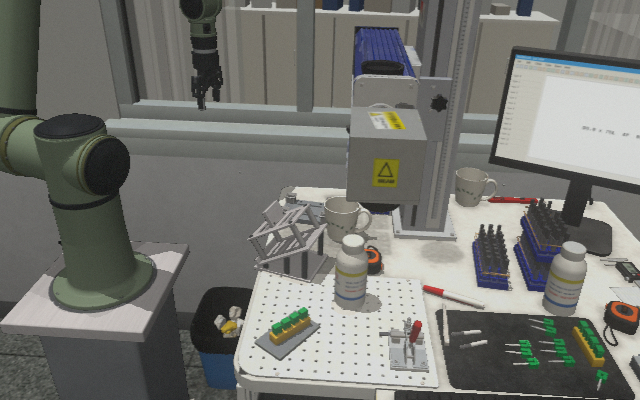

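```bash
python3 - <<'E'
import cv2
im=cv2.imread("pics/top0.png")
cv2.imwrite("pics/top0a.png",cv2.resize(im[165:295,190:350],None,fx=5,fy=4.6,interpolation=cv2.INTER_CUBIC)[:598,:800])
cv2.imwrite("pics/top0b.png",cv2.resize(im[165:285,330:460],None,fx=5,fy=5,interpolation=cv2.INTER_CUBIC))
im=cv2.imread("pics/side0.png")
cv2.imwrite("pics/side0a.png",cv2.resize(im[180:370,230:430],None,fx=4,fy=3.15,interpolation=cv2.INTER_CUBIC)[:598])
E
```

```text
(no output)
```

View pics/top0a.png

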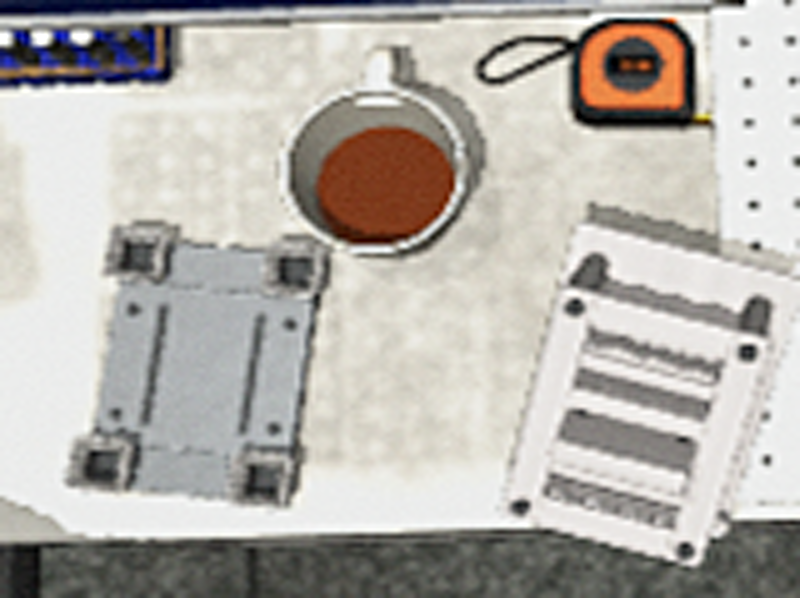

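View pics/top0b.png

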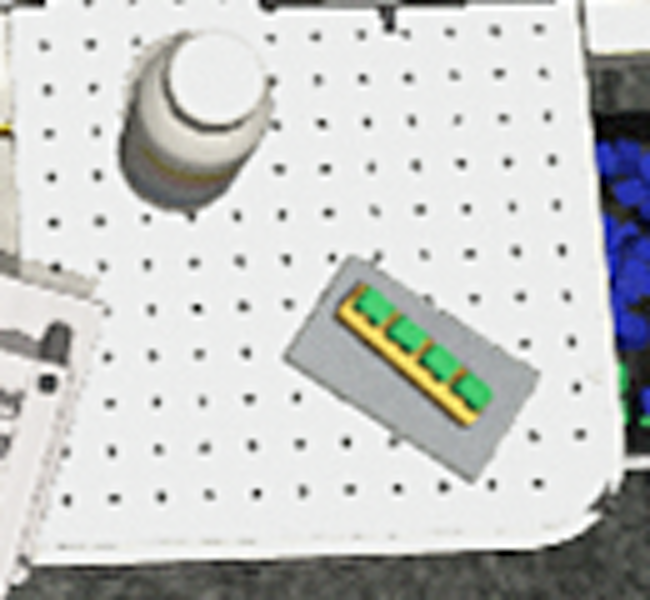

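View pics/side0a.png

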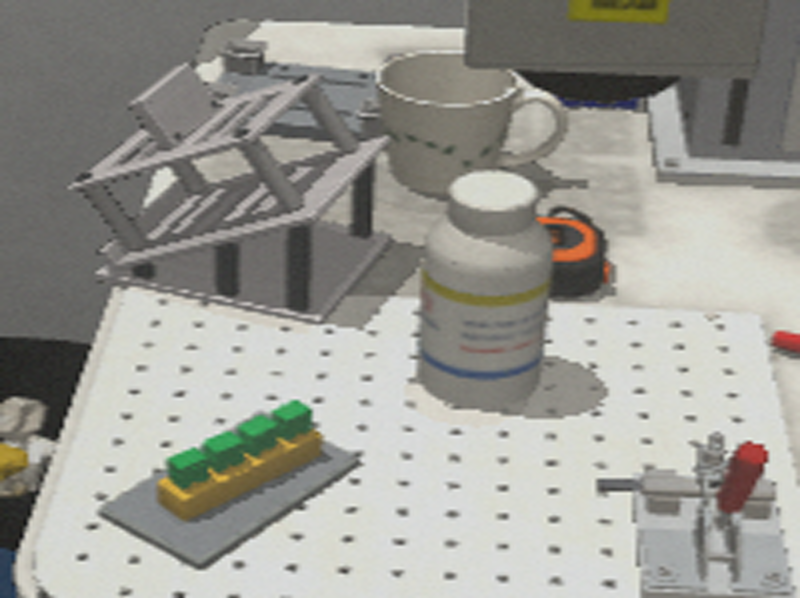

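```bash
python3 - <<'E'
import cv2
im=cv2.imread("pics/side0.png")
cv2.imwrite("pics/side0b.png",cv2.resize(im[185:285,240:340],None,fx=6,fy=6,interpolation=cv2.INTER_CUBIC))
im=cv2.imread("pics/top0.png")
cv2.imwrite("pics/top0c.png",cv2.resize(im[205:290,285:355],None,fx=7,fy=7,interpolation=cv2.INTER_CUBIC))
E
```

```text
(no output)
```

View pics/side0b.png

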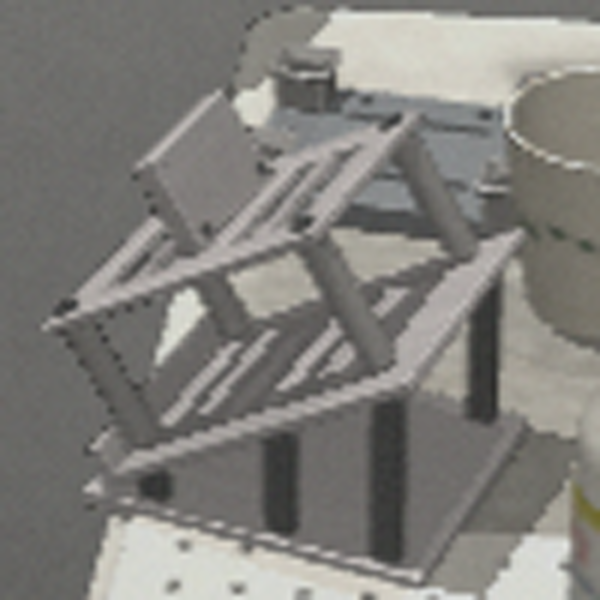

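View pics/top0c.png

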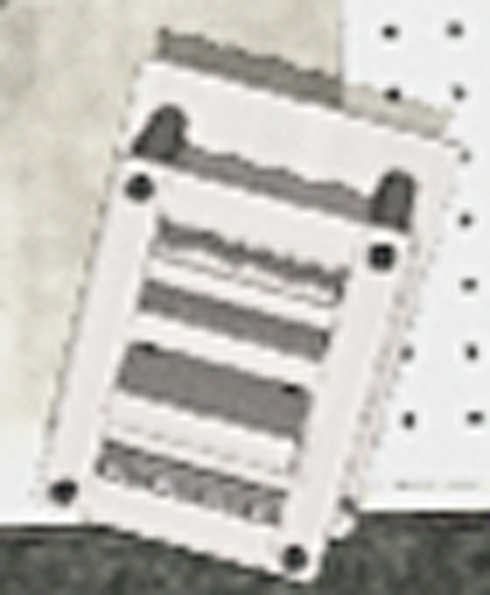

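```bash
cat > h.py <<'E'
import numpy as np, cv2
from scipy.optimize import least_squares
from scipy.spatial.transform import Rotation as Ro
CAM={'top':dict(K=(404.6524129714507,316.9339036547117,205.17253219776126),R=np.array([[-0.03304725,-0.99945309,0.00118479],[-0.97796541,0.03209222,-0.2062856],[0.20613476,-0.00797586,-0.97849111]]),t=np.array([123.12434844,527.72116981,996.63572462])),
'side':dict(K=(500.13328495182606,321.7119589939788,194.49172203832197),R=np.array([[0.99783653,0.06110575,0.02425607],[0.05044759,-0.47506928,-0.87850112],[-0.04215815,0.87782417,-0.47712412]]),t=np.array([-501.44597433,193.77951921,1153.98599365]))}
def proj(n,X):
    c=CAM[n];p=np.atleast_2d(X)@c['R'].T+c['t'];f,cx,cy=c['K']
    return np.c_[f*p[:,0]/p[:,2]+cx,f*p[:,1]/p[:,2]+cy]
def ray(n,uv,z):
    c=CAM[n];f,cx,cy=c['K'];d=c['R'].T@np.array([(uv[0]-cx)/f,(uv[1]-cy)/f,1]);o=-c['R'].T@c['t']
    return o+d*(z-o[2])/d[2]
def un(p,off,s): 
    s=np.atleast_1d(s)*np.ones(2); return (np.array(p)+.5)/s-.5+np.array(off)
def fit(obs,R,p0,free):
    """obs: list (cam,uv,model). params x,y,z,yaw,tilt"""
    p0=np.array(p0,float)
    def full(v): p=p0.copy();p[free]=v;return p
    def res(v):
        p=full(v);M=Ro.from_euler('ZY',[p[3],p[4]]).as_matrix()
        return np.concatenate([(proj(c,M@np.array(m)+p[:3])[0]-uv) for c,uv,m in obs])
    s=least_squares(res,p0[free],x_scale=[1 if i<3 else .01 for i in free])
    return full(s.x),s.fun.reshape(-1,2)
E
python3 - <<'E'
from h import *
np.set_printoptions(precision=2,suppress=True)
# upper frame
T=lambda p:('top',un(p,(285,205),7)); S=lambda p:('side',un(p,(240,185),6))
obs=[(*T((140,187)),(60,42,64)),(*T((382,257)),(60,-42,64)),(*T((64,490)),(-60,42,64)),(*T((295,557)),(-60,-42,64)),
(*S((306,225)),(60,-42,64)),(*S((395,122)),(60,42,64)),(*S((65,308)),(-60,-42,64))]
for o in (obs,obs[:4],obs[4:]):
  for fr in ([0,1,2,3],[0,1,2,3,4]):
    p,f=fit(o,None,[350,100,60,-.2,-np.radians(32)],fr); print('upper',p,np.degrees(p[4]),np.abs(f).max())
p,f=fit(obs,None,[350,100,60,-.2,-np.radians(32)],[0,1,2,3]);print(f)
M=Ro.from_euler('ZY',p[3:]).as_matrix()
print('plate',M@[0,0,86]+p[:3])
for m in [(6,-32,106),(6,32,106),(6,-32,64),(6,32,64)]: print((proj('side',M@m+p[:3])[0]-(240,185)+.5)*6-.5)
# lower frame
L=lambda p:('top',un(p,(190,165),(5,4.6)))
o=[(*L((144,250)),(60,42,33)),(*L((299,266)),(60,-42,33)),(*L((103,461)),(-60,42,33)),(*L((267,476)),(-60,-42,33))]
p,f=fit(o,None,[350,300,0,-.1,0],[0,1,3]);print('lower',p);print(f)
p,f=fit(o,None,[350,300,0,-.1,0],[0,1,2,3]);print('lower free z',p)
# pad corners z=10, strip
B=lambda p:('top',un(p,(330,165),5))
for q in [(350,257),(540,375),(475,482),(285,355)]: print('pad',ray(*B(q),10))
for q in [(355,283),(338,312),(470,426),(483,412)]: print('foam',ray(*B(q),30))
for q in [(375,303),(407,333),(440,362),(473,390)]: print('cap',ray(*B(q),50))
print('tape',ray(*L((633,70)),35)); print('mug rim',[ray(*L(q),95) for q in [(375,88),(378,252),(285,170),(467,170)]],'handle',ray(*L((392,48)),60))
print('bottle cap',ray(*B((216,80)),159))
print('head',ray('top',(430,166),330),ray('top',(335,166),330),ray('top',(478,160),330))
E
```

```text
upper [422.09 102.49  57.9   -0.31  -0.56] -32.0 0.7830775172755295
upper [421.83 102.59  57.83  -0.31  -0.55] -31.72309597789937 0.7124686122521382
upper [422.51 102.55  54.55  -0.31  -0.56] -32.0 0.11802646611644718
upper [422.72 102.42  57.61  -0.31  -0.57] -32.50071587482788 0.07477411476250495
upper [424.31  85.25  68.51  -0.32  -0.56] -32.0 0.2139590901392694
upper [423.38  87.43  67.22  -0.31  -0.55] -31.41892214486689 0.09836333969693101
[[ 0.07  0.03]
 [ 0.09 -0.11]
 [-0.05  0.13]
 [ 0.01  0.21]
 [-0.21 -0.06]
 [-0.31  0.05]
 [ 0.78 -0.02]]
plate [378.73 116.5  130.84]
[152.82 158.66]
[226.35  84.2 ]
[207.43 250.4 ]
[277.96 172.57]
lower [442.16 334.2    0.    -0.14   0.  ]
[[-0.36 -0.  ]
 [ 0.21  0.02]
 [ 0.32 -0.21]
 [-0.17  0.2 ]]
lower free z [442.16 334.2    0.01  -0.14   0.  ]
pad [ 503.81 -116.59   10.  ]
pad [ 436.68 -213.04   10.  ]
pad [ 381.31 -173.41   10.  ]
pad [451.86 -77.88  10.  ]
foam [ 486.27 -113.88   30.  ]
foam [ 471.12 -103.76   30.  ]
foam [ 409.03 -168.     30.  ]
foam [ 416.08 -175.41   30.  ]
cap [ 472.22 -119.1    50.  ]
cap [ 456.07 -134.37   50.  ]
cap [ 440.52 -150.11   50.  ]
cap [ 425.57 -165.8    50.  ]
tape [605.26 105.19  35.  ]
mug rim [array([582.67, 236.27,  95.  ]), array([491.26, 235.37,  95.  ]), array([538.04, 281.57,  95.  ]), array([535.05, 190.56,  95.  ])] handle [615.48 231.52  60.  ]
bottle cap [564.63 -27.58 159.  ]
head [ 544.13 -114.38  330.  ] [550.17  70.25 330.  ] [ 553.26 -209.11  330.  ]
```

```bash
cat >> h.py <<'E'
STRIP=np.array([448.4,-142.8]); STRIP_A=np.radians(45.5)   # centre, dir of strip y
LOW=np.array([442.2,334.2]); LOW_A=-.14
UP=np.array([422.1,102.5,57.9]); UP_A=-.31; TILT=-np.radians(32)
def down(a):
    y=np.array([np.cos(a),np.sin(a),0]);z=np.array([0,0,-1.]);return np.c_[np.cross(y,z),y,z]
def UPM(): return Ro.from_euler('ZY',[UP_A,TILT]).as_matrix()
def plate_tool(M,s=1):
    y=s*M[:,0];z=-M[:,2];return np.c_[np.cross(y,z),y,z]
E
python3 - <<'E'
from h import *; from rig import r
np.set_printoptions(precision=2,suppress=True)
for s in (0,np.pi):
    for n,p,R in [('strip',[*STRIP,14],down(STRIP_A+np.pi/2+s)),('stripup',[*STRIP,230],down(STRIP_A+np.pi/2+s)),('place',[*LOW,18],down(LOW_A+np.pi/2+s)),('placeup',[*LOW,230],down(LOW_A+np.pi/2+s))]:
        print(s,n,r.solve_ik(p,R))
M=UPM()
for s in (1,-1):
    R=plate_tool(M,s)
    for d in (86+3-19,160,200): print(s,d,UP+M@[0,0,d],r.solve_ik(UP+M@[0,0,d],R))
    Ml=Ro.from_euler('z',LOW_A).as_matrix();R=plate_tool(Ml,s)
    for z in (6,100,180): print('seat',s,z,r.solve_ik([*LOW,z+70],R))
E
```

```text
0 strip [-0.47  0.41 -0.63  0.53  0.   -1.26]
0 stripup [-0.47  0.16 -0.34  1.08  0.   -1.26]
0 place [ 0.51  0.52 -0.41  0.64  0.    0.65]
0 placeup [ 0.51  0.32 -0.13  1.12  0.    0.65]
3.141592653589793 strip [-0.47  0.41 -0.63  0.53  0.    1.88]
3.141592653589793 stripup [-0.47  0.16 -0.34  1.08  0.    1.88]
3.141592653589793 place [ 0.51  0.52 -0.41  0.64  0.   -2.49]
3.141592653589793 placeup [ 0.51  0.32 -0.13  1.12  0.   -2.49]
1 70 [386.77 113.82 117.26] [ 0.39 -0.09 -1.13  0.09 -0.35  2.19]
1 160 [341.35 128.37 193.59] [ 0.52 -0.3  -1.02  0.46 -0.4   2.31]
1 200 [321.17 134.83 227.51] [ 0.58 -0.36 -0.95  0.61 -0.43  2.38]
seat 1 6 [ 0.51  0.45 -0.35  0.77  0.    2.22]
seat 1 100 [ 0.51  0.36 -0.23  0.98  0.    2.22]
seat 1 180 [ 0.51  0.31 -0.09  1.17  0.    2.22]
-1 70 [386.77 113.82 117.26] [ 0.39 -0.09 -1.13  0.09 -0.35 -0.96]
-1 160 [341.35 128.37 193.59] [ 0.52 -0.3  -1.02  0.46 -0.4  -0.83]
-1 200 [321.17 134.83 227.51] [ 0.58 -0.36 -0.95  0.61 -0.43 -0.76]
seat -1 6 [ 0.51  0.45 -0.35  0.77  0.   -0.92]
seat -1 100 [ 0.51  0.36 -0.23  0.98  0.   -0.92]
seat -1 180 [ 0.51  0.31 -0.09  1.17  0.   -0.92]
```

```bash
python3 - <<'E'
from h import *; from rig import r
R=down(STRIP_A+np.pi/2)
r.goto([*STRIP,230],R)
print(r.sense()['t'])
r.servo_line([*STRIP,70],vel=150)
for n in ("top","side"): cv2.imwrite(f"pics/{n}1.png",r.capture(n))
print(r.sense()['t'],r.sense()['tool_pos'])
a=cv2.imread("pics/top1.png")[190:290,350:480];b=cv2.imread("pics/side1.png")[200:370,220:420]
cv2.imwrite("pics/v1.png",np.hstack([cv2.resize(a,(400,308)),cv2.resize(b,(362,308))]))
E
```

```text
2.7583
4.075 [ 449.13395436 -143.12378735   70.83262938]
```

View pics/v1.png

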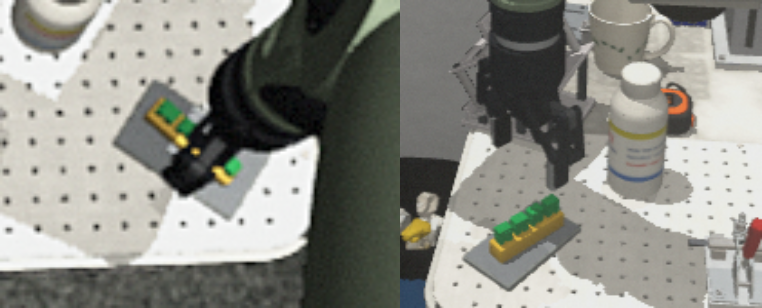

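```bash
python3 - <<'E'
from h import *
P=np.array([449.1,-143.1,70.8])
pt=proj('top',P)[0];ps=proj('side',P)[0];print(pt,ps,proj('top',[449,-143,30]),proj('side',[449,-143,30]))
a=cv2.imread("pics/top1.png");b=cv2.imread("pics/side1.png")
y=np.array([np.cos(2.365),np.sin(2.365),0])
for im,n in ((a,'top'),(b,'side')):
    for X in (P,P+42*y,P-42*y,[448.4,-142.8,30]): cv2.circle(im,tuple(int(round(v)) for v in proj(n,X)[0]),1,(0,0,255),-1)
a=a[190:280,370:470];b=b[230:370,220:400]
cv2.imwrite("pics/v2.png",np.hstack([cv2.resize(a,(400,360)),cv2.resize(b,(400,360))]))
E
```

```text
[416.55924006 232.64387086] [290.77862093 308.40449585] [[412.75725066 234.85926058]] [[290.84213484 324.15179188]]
```

View pics/v2.png

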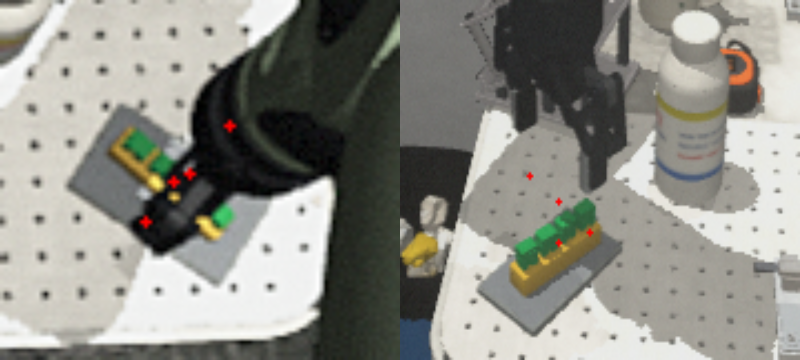

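```bash
python3 - <<'E'
from h import *; from rig import r
np.set_printoptions(precision=3,suppress=True)
s=r.sense();print(s['t'],s['tool_pos'],s['q'],s['dq'],s['tcp_rot'],s['grip_width'],s['contact_force'])
for n in ("side",): cv2.imwrite(f"pics/{n}2.png",r.capture(n))
b=cv2.imread("pics/side2.png")[180:350,220:360]
cv2.imwrite("pics/v3.png",np.hstack([cv2.resize(b,None,fx=3.5,fy=3.5,interpolation=cv2.INTER_CUBIC)]))
E
```

```text
4.075 [ 449.134 -143.124   70.833] [-0.465  0.32  -0.576  0.672 -0.    -1.259] [-0.001 -0.    -0.003 -0.002 -0.    -0.   ] [[-0.701 -0.713  0.002]
 [-0.713  0.701 -0.001]
 [-0.001 -0.002 -1.   ]] 0.997361261832352 [-0.063  0.231  0.183]
```

View pics/v3.png

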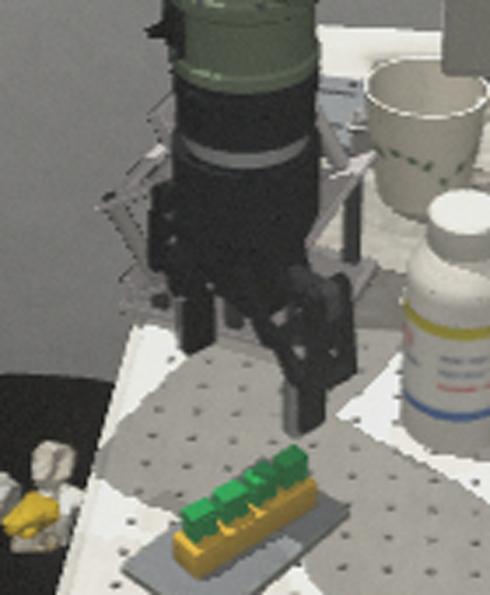

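```bash
python3 - <<'E'
from h import *
y=np.array([-.713,.701,0]);P=np.array([449.1,-143.1,0])
for z in (71,84,100,115):
  print(z,[proj(n,P+s*42*y+[0,0,z])[0].round(1) for s in (1,-1) for n in ('side','top')])
from rig import r
for n in CAM:
  c=r.camera_info(n);print(n,np.abs(c['R']-CAM[n]['R']).max(),np.abs(c['t']-CAM[n]['t']).max())
b=cv2.imread("pics/top1.png")[200:270,370:450]
cv2.imwrite("pics/v4.png",cv2.resize(b,None,fx=7,fy=7,interpolation=cv2.INTER_CUBIC))
E
```

```text
71 [array([277.6, 297.5]), array([405.9, 244.9]), array([304.7, 319.8]), array([427.2, 220.6])]
84 [array([277.5, 292.4]), array([407. , 244.3]), array([304.8, 314.5]), array([428.5, 219.7])]
100 [array([277.3, 286.1]), array([408.4, 243.6]), array([304.8, 308. ]), array([430.3, 218.6])]
115 [array([277.2, 280. ]), array([409.8, 242.8]), array([304.9, 301.7]), array([432. , 217.5])]
top 3.7597058036298314e-09 2.8197746360092424e-09
side 4.8730622870252205e-09 4.394081543068751e-09
```

View pics/v4.png

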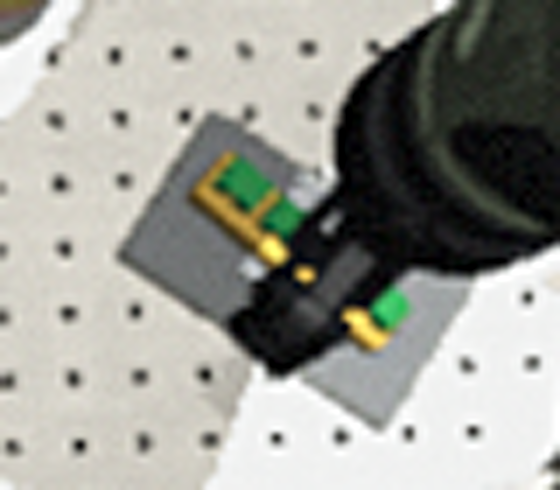

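```bash
python3 - <<'E'
from h import *
S=lambda p:un(p,(230,180),(4,3.15))
B=lambda p:un(p,(330,165),5)
for q in [(102,510),(200,565),(360,460)]: print('pad side',S(q),ray('side',S(q),10))
for q in [(350,257),(540,375),(475,482),(285,355)]: X=ray('top',B(q),10);print('pad top',X,proj('side',X))
# bottle cap, mug rim in side
print('bottle cap',ray('side',S((495,192)),159),'tape',ray('side',S((575,235)),35))
print([ray('side',S(q),95) for q in ((378,75),(520,75),(450,52),(450,100))])
print('socket? far-left', ray('side',S((243,57)),33))
E
```

```text
pad side [255.125      341.56349206] [ 382.4652938  -175.82152476   10.        ]
pad side [279.625      359.02380952] [ 436.14566561 -216.03468438   10.        ]
pad side [319.625      325.69047619] [ 505.4312217  -121.05923485   10.        ]
pad top [ 503.8087119  -116.58587164   10.        ] [[318.97694664 324.10319496]]
pad top [ 436.68023787 -213.03612284   10.        ] [[280.1211372  357.82827677]]
pad top [ 381.31024978 -173.41335619   10.        ] [[254.75919293 340.62621984]]
pad top [451.85955507 -77.88099305  10.        ] [[295.76774396 309.79309663]]
bottle cap [565.70348554 -26.22730933 159.        ] tape [619.85501739 106.05551485  35.        ]
[array([492.05875213, 235.56045009,  95.        ]), array([583.91492708, 245.14315265,  95.        ]), array([537.55428912, 279.91774368,  95.        ]), array([539.58182998, 199.74093398,  95.        ])]
socket? far-left [388.43286376 368.27918849  33.        ]
```

```bash
python3 - <<'E'
from h import *; from rig import r
r.grip(0.45,30)
s=r.sense();print(s['t'],s['tool_pos'],s['grip_width'])
r.servo_line([*STRIP-[0,1],40],vel=100)
s=r.sense();print(s['t'],s['tool_pos'])
cv2.imwrite(f"pics/side3.png",r.capture('side'));cv2.imwrite(f"pics/top3.png",r.capture('top'))
a=cv2.imread("pics/top3.png")[200:270,370:450];b=cv2.imread("pics/side3.png")[240:360,240:340]
cv2.imwrite("pics/v5.png",np.hstack([cv2.resize(a,(400,350),interpolation=cv2.INTER_CUBIC),cv2.resize(b,(292,350),interpolation=cv2.INTER_CUBIC)]))
y=np.array([-.713,.701,0])
print([proj('side',s['tool_pos']+k*19*y) for k in (1,-1)])
E
```

```text
4.65 [ 448.38750945 -142.79316995   69.9953739 ] 0.4494164666383548
5.1 [ 448.02681263 -143.59634926   39.77834199]
[array([[284.33804404, 315.56376129]]), array([[296.396282  , 325.77246599]])]
```

View pics/v5.png

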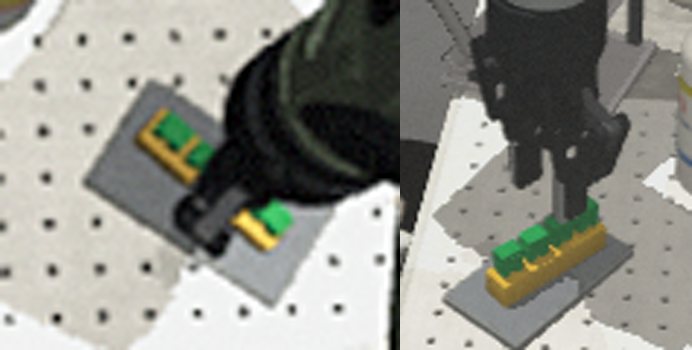

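```bash
python3 - <<'E'
from h import *; from rig import r
r.servo_line([*STRIP-[0,1],15],vel=60)
s=r.sense();print(s['t'],s['tool_pos'],s['contact_force'])
cv2.imwrite(f"pics/side4.png",r.capture('side'))
r.grip(0,30)
s=r.sense();print(s['t'],s['tool_pos'],s['contact_force'],s['grip_width'])
cv2.imwrite(f"pics/side5.png",r.capture('side'))
a,b=[cv2.imread(f"pics/side{i}.png")[250:370,240:340] for i in (4,5)]
cv2.imwrite("pics/v6.png",np.hstack([cv2.resize(a,(400,480),interpolation=cv2.INTER_CUBIC),cv2.resize(b,(400,480),interpolation=cv2.INTER_CUBIC)]))
E
```

```text
5.7667 [ 448.09889063 -143.63158742   14.61369079] [-0.51540524 -0.84600256 -0.0466491 ]
6.1667 [ 448.67567415 -143.91382559   15.32332058] [0.74555762 0.12240613 2.19854707] 0.12269462338349603
```

View pics/v6.png

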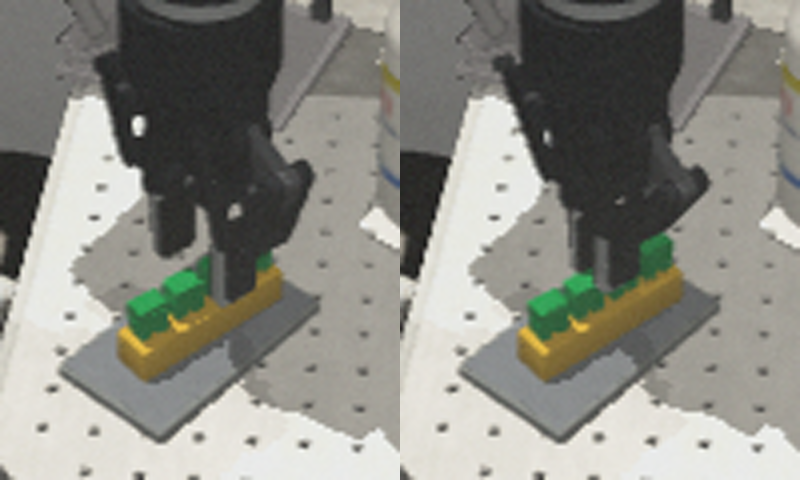

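```bash
python3 - <<'E'
from h import *; from rig import r
p=r.sense()['tool_pos']
r.servo_line([p[0],p[1],230],vel=200)
s=r.sense();print(s['t'],s['tool_pos'],s['contact_force'],s['grip_width'])
R=down(LOW_A+np.pi/2)
r.goto([*LOW,230],R)
r.servo_line([*LOW,60],vel=150)
s=r.sense();print(s['t'],s['tool_pos'],s['contact_force'],s['grip_width'])
for n in ('top','side'): cv2.imwrite(f"pics/{n}6.png",r.capture(n))
a=cv2.imread("pics/top6.png")[200:280,180:280];b=cv2.imread("pics/side6.png")[170:270,240:365]
cv2.imwrite("pics/v7.png",np.hstack([cv2.resize(a,(400,320),interpolation=cv2.INTER_CUBIC),cv2.resize(b,(400,320),interpolation=cv2.INTER_CUBIC)]))
E
```

```text
7.4417 [ 447.93993366 -143.56666876  228.92696936] [ 1.03829415  0.38359817 -1.77521392] 0.12459211147009439
10.4667 [442.9186707  334.5362342   60.86335479] [ 0.13459749 -0.88540463 -0.61432909] 0.12450417348504324
```

View pics/v7.png

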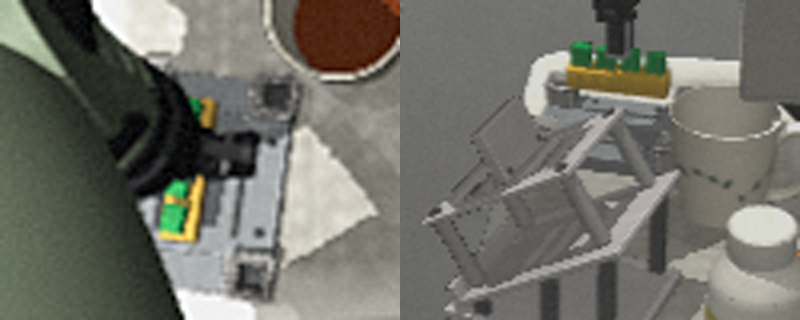

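```bash
python3 - <<'E'
from h import *
np.set_printoptions(precision=1,suppress=True)
c,s=np.cos(LOW_A),np.sin(LOW_A);A=np.array([[c,s],[-s,c]])
for n,uv,z in [('side',(292.5,198.75),55.5),('side',(323.75,200.3),55.5),('top',(233.25,224.8),75.5),('top',(229.5,259.8),75.5)]:
    X=ray(n,uv,z);print(n,X,A@(X[:2]-LOW))
E
```

```text
side [399.8 322.7  55.5] [-40.4 -17.3]
side [487.1 323.   55.5] [46.  -4.8]
top [483.5 318.3  75.5] [43.2 -9.9]
top [396.1 326.8  75.5] [-44.6 -13.8]
```

```bash
python3 - <<'E'
from h import *; from rig import r
r.servo_line([*LOW,24],vel=100)
z=24
f0=r.sense()['contact_force'][2]
while z>17.5:
    z-=1; r.servo_line([*LOW,z],vel=30)
    s=r.sense()
    if s['contact_force'][2]-f0>3: break
print(z,s['tool_pos'],s['contact_force']-[0,0,f0],s['t'])
r.grip(0.5)
r.servo_line([*LOW,200],vel=200)
s=r.sense();print(s['t'],s['tool_pos'],s['contact_force'],s['grip_width'])
# pre-grasp of frame
M=UPM();R=plate_tool(M,-1)
r.goto(UP+M@[0,0,175],R)
s=r.sense();print(s['t'],s['tool_pos'],UP+M@[0,0,175])
for n in ('top','side'): cv2.imwrite(f"pics/{n}7.png",r.capture(n))
a=cv2.imread("pics/top7.png")[205:295,190:350];b=cv2.imread("pics/side7.png")[150:290,220:380]
cv2.imwrite("pics/v8.png",np.hstack([cv2.resize(a,(420,236),interpolation=cv2.INTER_CUBIC),cv2.resize(b,(270,236),interpolation=cv2.INTER_CUBIC)]))
cv2.imwrite("pics/v9.png",cv2.resize(b,(640,560),interpolation=cv2.INTER_CUBIC))
E
```

```text
18 [442.4254022  334.833131    19.15821914] [-2.57842079 -0.46146433  9.91478882] 12.575
14.0417 [441.50995605 333.78843585 198.88829673] [0.49422269 0.11924189 0.11715277] 0.500420803226142
15.35 [334.38593652 131.20852646 206.61680894] [333.78451668 130.78987843 206.30841683]
```

View pics/v8.png

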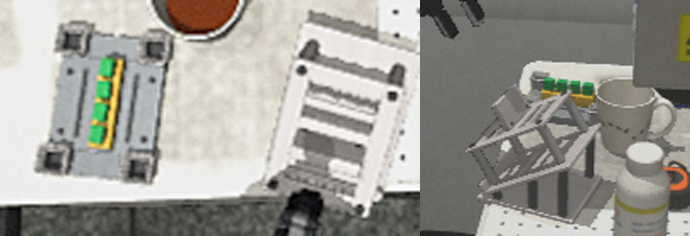

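View pics/v9.png

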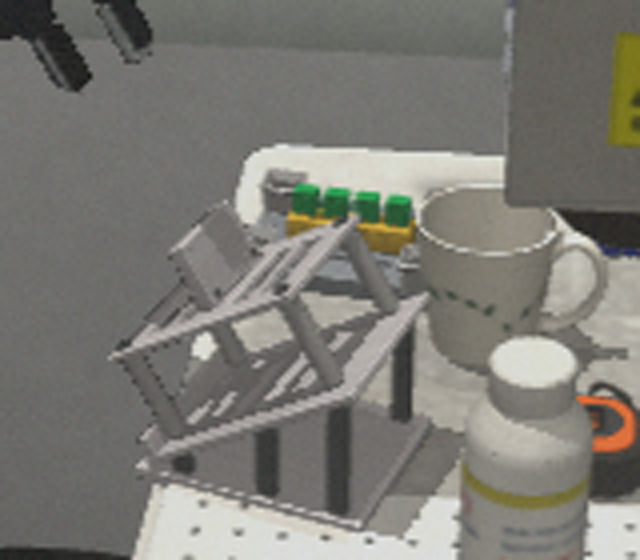

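```bash
python3 - <<'E'
from h import *
np.set_printoptions(precision=1,suppress=True)
c,s=np.cos(LOW_A),np.sin(LOW_A);A=np.array([[c,s],[-s,c]])
C=[]
for q in [(108,68),(104,90),(101,112),(97,134)]:
    X=ray('top',un(q,(190,205),2.624),54);C.append(A@(X[:2]-LOW));print(C[-1])
print('mean',np.mean(C,0))
M=UPM();P=np.array([334.4,131.2,206.6])
for k in (21,-21):
  for d in (0,10,20,30):print(k,d,[proj(n,P+M@[k,0,d])[0] for n in ('side','top')])
E
```

```text
[30.5 -1.3]
[ 8.7 -0.6]
[-12.8  -1. ]
[-34.2  -0.4]
mean [-1.9 -0.8]
21 0 [array([261.5, 177.2]), array([310.3, 273. ])]
21 10 [array([259.3, 173.5]), array([309.6, 275.3])]
21 20 [array([257.1, 169.7]), array([308.8, 277.6])]
21 30 [array([254.9, 166. ]), array([308., 280.])]
-21 0 [array([248.2, 183. ]), array([305.9, 289.5])]
-21 10 [array([246. , 179.3]), array([305.1, 292. ])]
-21 20 [array([243.8, 175.7]), array([304.3, 294.5])]
-21 30 [array([241.6, 172. ]), array([303.5, 297. ])]
```

```bash
python3 - <<'E'
from h import *; from rig import r
np.set_printoptions(precision=2,suppress=True)
M=UPM()
r.servo_line(UP+M@[0,0,95],vel=150)
for d in (80,70):
    r.servo_line(UP+M@[0,0,d],vel=60)
    s=r.sense();print(d,s['t'],s['tool_pos'],s['contact_force'])
for n in ('top','side'): cv2.imwrite(f"pics/{n}8.png",r.capture(n))
a=cv2.imread("pics/top8.png")[205:295,280:370];b=cv2.imread("pics/side8.png")[160:270,230:340]
cv2.imwrite("pics/v10.png",np.hstack([cv2.resize(a,(400,400),interpolation=cv2.INTER_CUBIC),cv2.resize(b,(400,400),interpolation=cv2.INTER_CUBIC)]))
E
```

```text
80 16.5333 [381.72 115.6  126.12] [ 0.34 -0.05 -0.57]
70 16.85 [386.57 113.8  117.35] [-0.86 -0.38 -0.25]
```

View pics/v10.png

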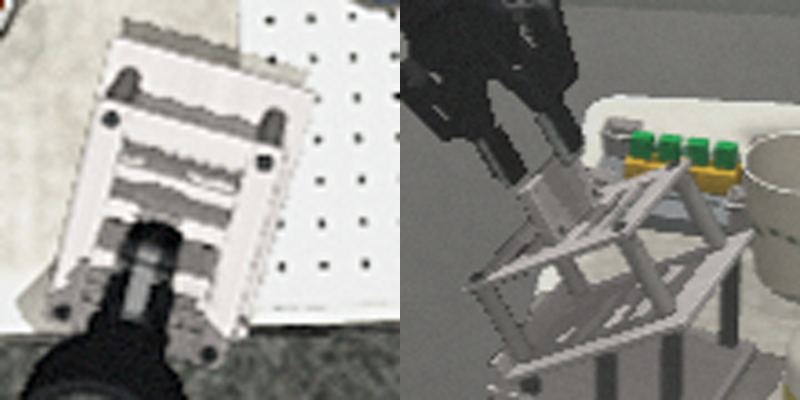

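```bash
python3 - <<'E'
from h import *; from rig import r
np.set_printoptions(precision=2,suppress=True)
M=UPM()
for d in (64,58):
    r.servo_line(UP+M@[0,0,d],vel=50)
    s=r.sense();print(d,s['t'],s['tool_pos'],s['contact_force'])
    if np.linalg.norm(s['contact_force'])>5: break
f0=s['contact_force']
r.grip(0.0,70)
s=r.sense();print(s['t'],s['tool_pos'],s['contact_force'],s['grip_width'])
for n in ('top','side'): cv2.imwrite(f"pics/{n}9.png",r.capture(n))
a=cv2.imread("pics/top9.png")[205:295,280:370];b=cv2.imread("pics/side9.png")[160:270,230:340]
cv2.imwrite("pics/v11.png",np.hstack([cv2.resize(a,(400,400),interpolation=cv2.INTER_CUBIC),cv2.resize(b,(400,400),interpolation=cv2.INTER_CUBIC)]))
E
```

```text
64 17.2167 [389.65 112.75 112.14] [ 0.26  0.71 -0.23]
58 17.4833 [392.6  111.73 106.96] [-0.2  -0.73 -0.17]
17.8667 [392.47 112.08 107.12] [-4.98  1.17  5.35] 0.1193020270993559
```

View pics/v11.png

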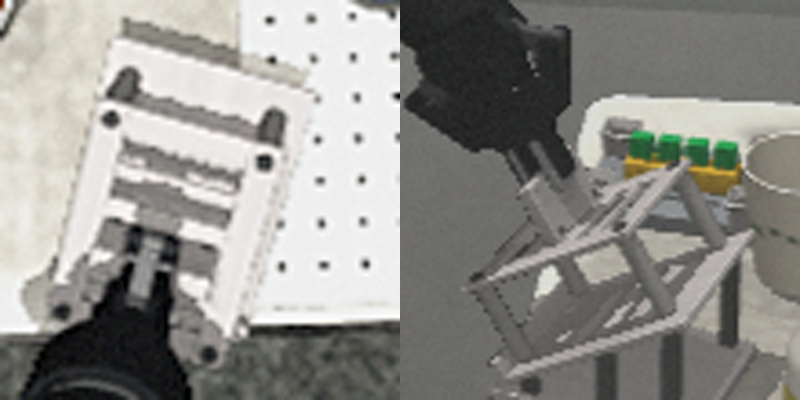

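```bash
python3 - <<'E'
from h import *; from rig import r
np.set_printoptions(precision=2,suppress=True)
M=UPM()
p0=r.sense()['tool_pos']
print('origin in frame axes rel TCP',M.T@(UP-p0))
r.servo_line(p0+M@[0,0,15],vel=60)
s=r.sense();print(s['t'],s['contact_force'],s['moment'],s['grip_width'])
r.servo_line(p0+M@[0,0,70],vel=120)
p=r.sense()['tool_pos']
r.servo_line([p[0],p[1],p[2]+80],vel=150)
s=r.sense();print(s['t'],s['tool_pos'],s['contact_force'],s['moment'],s['grip_width'])
for n in ('top','side'): cv2.imwrite(f"pics/{n}10.png",r.capture(n))
a=cv2.imread("pics/top10.png")[195:315,270:390];b=cv2.imread("pics/side10.png")[100:270,190:360]
cv2.imwrite("pics/v12.png",np.hstack([cv2.resize(a,(400,400),interpolation=cv2.INTER_CUBIC),cv2.resize(b,(400,400),interpolation=cv2.INTER_CUBIC)]))
E
```

```text
origin in frame axes rel TCP [  0.34  -0.08 -58.22]
18.3667 [-0.52  0.06 -3.78] [ 0.26  0.85 -0.05] 0.11610904514747011
19.6583 [356.5  122.95 244.58] [-0.58 -0.58 -2.97] [ 0.23  0.83 -0.01] 0.1189041560468247
```

View pics/v12.png

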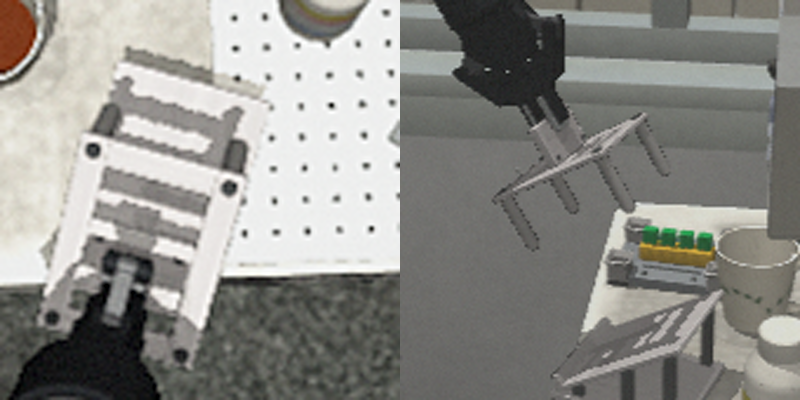

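```bash
python3 - <<'E'
from h import *; from rig import r
np.set_printoptions(precision=2,suppress=True)
Ml=Ro.from_euler('z',LOW_A).as_matrix();R=plate_tool(Ml,-1)
r.goto([*LOW,230],R)
s=r.sense();print(s['t'],s['tool_pos'],s['contact_force'],s['moment'],s['grip_width'])
r.servo_line([*LOW,58+75],vel=100)
r.wait(0.2)
s=r.sense();print(s['t'],s['tool_pos'],s['contact_force'],s['moment'],s['grip_width'])
for n in ('top','side'): cv2.imwrite(f"pics/{n}11.png",r.capture(n))
a=cv2.imread("pics/top11.png")[190:290,170:290];b=cv2.imread("pics/side11.png")[110:250,220:380]
cv2.imwrite("pics/v13.png",cv2.resize(a,(720,600),interpolation=cv2.INTER_CUBIC));cv2.imwrite("pics/v14.png",cv2.resize(b,(640,560),interpolation=cv2.INTER_CUBIC))
E
```

```text
20.675 [441.56 333.37 229.09] [-0.99 -0.23 -3.46] [-0.07  0.01  0.03] 0.12142312984369377
21.9917 [442.59 334.44 133.58] [ 0.12 -0.15 -3.78] [-0.05  0.05  0.02] 0.11884566360697414
```

View pics/v13.png

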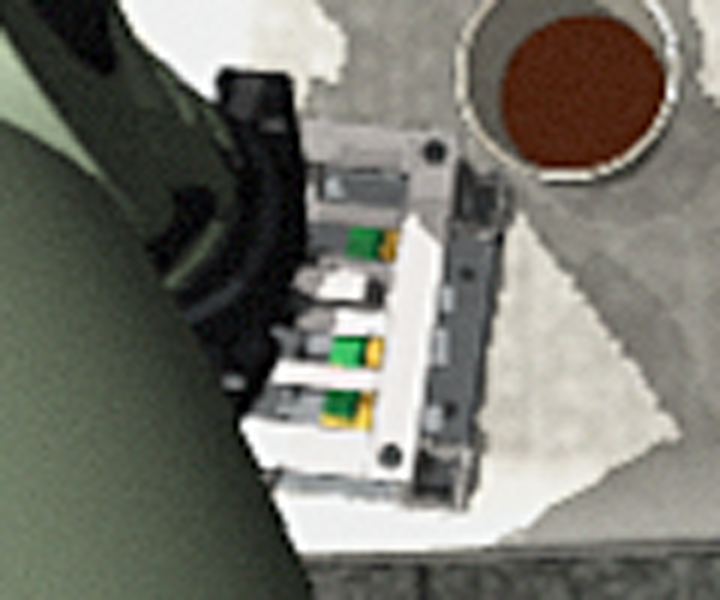

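View pics/v14.png

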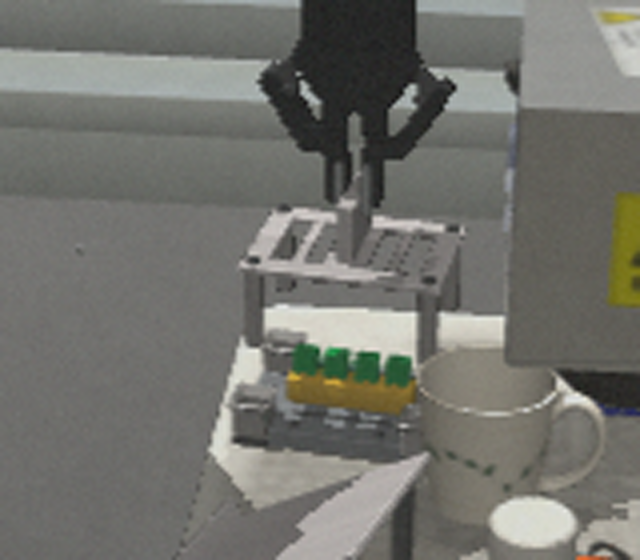

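```bash
python3 - <<'E'
from h import *
np.set_printoptions(precision=2,suppress=True)
T=lambda p:('top',un(p,(170,190),6)); S=lambda p:('side',un(p,(220,110),4))
ot=[(*T((432,152)),(60,-42,64)),(*T((390,455)),(-60,-42,64))]
os=[(*S((253,262)),(-60,-42,64)),(*S((428,281)),(60,-42,64)),(*S((283,210)),(-60,42,64)),(*S((455,231)),(60,42,64))]
for z in (75,None):
  fr=[0,1,3] if z else [0,1,2,3]
  for o in (ot,os,ot+os):
    if z is None and o is ot: continue
    p,f=fit(o,None,[442,334,75,-.14,0],fr); print(p,np.abs(f).max())
c,s=np.cos(LOW_A),np.sin(LOW_A);A=np.array([[c,s],[-s,c]])
for q,m in [((285,338),(-60,42)),((257,395),(-60,-42))]:
    X=ray(*S(q),33);print('socket',A@(X[:2]-LOW),m)
for q,m in [((482,200),(60,-42)),((442,477),(-60,-42))]:
    X=ray(*T(q),33);print('socket top',A@(X[:2]-LOW),m)
E
```

```text
[442.33 335.34  75.    -0.13   0.  ] 0.14026860673749297
[442.05 332.7   75.    -0.15   0.  ] 0.5895399163413231
[442.19 334.69  75.    -0.14   0.  ] 0.8175549764104346
[442.66 325.06  78.76  -0.15   0.  ] 0.4508315753505485
[442.19 335.4   73.8   -0.14   0.  ] 0.6334404887270466
socket [-62.15  47.86] (-60, 42)
socket [-60.02 -37.23] (-60, -42)
socket top [ 58.65 -43.24] (60, -42)
socket top [-62.12 -43.12] (-60, -42)
```

```bash
python3 - <<'E'
from h import *; from rig import r
np.set_printoptions(precision=2,suppress=True)
s=r.sense();f0=s['contact_force'];m0=s['moment']
t=np.array([442.0,334.0])
r.servo_line([*t,58+38],vel=80)
z=96
while z>62:
    z-=2; r.servo_line([*t,z],vel=40); s=r.sense();df=s['contact_force']-f0
    print(z,s['tool_pos'],df,s['moment']-m0)
    if np.linalg.norm(df)>10: break
print(s['t'])
for n in ('top','side'): cv2.imwrite(f"pics/{n}12.png",r.capture(n))
a=cv2.imread("pics/top12.png")[190:290,170:290];b=cv2.imread("pics/side12.png")[130:250,240:380]
cv2.imwrite("pics/v15.png",np.hstack([cv2.resize(a,(400,334),interpolation=cv2.INTER_CUBIC),cv2.resize(b,(390,334),interpolation=cv2.INTER_CUBIC)]))
E
```

```text
94 [442.25 334.14  94.34] [-0.05 -0.37  0.37] [ 0.01  0.11 -0.04]
92 [441.91 333.95  91.92] [ 0.88 -1.31  0.04] [ 0.02  0.04 -0.08]
90 [441.87 333.9   89.82] [ 0.28 -0.64  0.27] [ 0.01  0.05 -0.04]
88 [441.84 333.93  87.81] [ 1.38 -1.25 -0.39] [ 0.1   0.08 -0.04]
86 [441.87 333.91  85.82] [ 0.83 -0.07  0.37] [-0.04  0.06 -0.02]
84 [442.16 334.24  84.05] [0.91 0.47 0.93] [ 0.22  0.03 -0.06]
82 [442.56 334.86  82.54] [1.05 1.26 3.42] [ 0.7  -0.03 -0.04]
80 [442.65 335.41  81.81] [-1.48  1.4  12.72] [ 0.58  0.71 -0.05]
24.7083
```

View pics/v15.png

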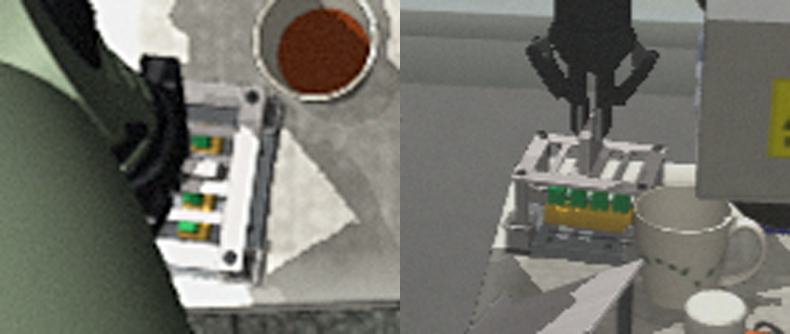

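```bash
cat > ins.py <<'E'
from h import *; from rig import r
np.set_printoptions(precision=2,suppress=True)
f0=np.array([0.12,-.15,-3.78]); m0=np.array([-.05,.05,.02])
def descend(t,z,zend,lim=12,gain=1.0,step=1.0,maxt=8):
    t=np.array(t,float);t0=r.sense()['t']
    r.servo_line([*t,z],vel=30)
    while z>zend:
        z-=step; r.servo_line([*t,z],vel=25); s=r.sense();df=s['contact_force']-f0
        d=s['tool_pos']-[*t,z]
        print(round(z,1),t,'defl',d,'F',df,'m',s['moment']-m0)
        if np.linalg.norm(df)>lim or s['t']-t0>maxt: break
        if np.linalg.norm(df)>2.5: t=t+gain*d[:2]
    print('t',s['t'],'pos',s['tool_pos']); return t,z
E
python3 - <<'E'
from ins import *
descend([442.8,335.6],85,63)
E
```

```text
84.0 [442.8 335.6] defl [-0.31 -0.33 -0.52] F [-0.91  0.12  0.18] m [ 0.04 -0.02  0.01]
83.0 [442.8 335.6] defl [-0.11 -0.08 -0.15] F [-0.59  0.32  0.14] m [ 0.11  0.03 -0.02]
82.0 [442.8 335.6] defl [-0.2   0.11  0.12] F [-0.85  0.49  3.08] m [0.11 0.29 0.  ]
81.0 [442.6  335.71] defl [-0.24  0.25 -0.14] F [-0.84  1.45  1.39] m [0.35 0.35 0.06]
80.0 [442.6  335.71] defl [-0.22  0.15 -0.31] F [-1.02  1.59  0.86] m [0.54 0.31 0.02]
79.0 [442.6  335.71] defl [-0.16  0.11 -0.18] F [-1.46  1.69 -0.24] m [0.64 0.39 0.06]
78.0 [442.6  335.71] defl [-0.14  0.08 -0.09] F [-1.08  2.85  0.52] m [0.68 0.52 0.02]
77.0 [442.45 335.78] defl [-0.03  0.04 -0.05] F [-1.64  1.41  1.39] m [ 0.62  0.47 -0.02]
76.0 [442.42 335.82] defl [-0.02  0.02 -0.08] F [-2.44  2.4   0.57] m [0.66 0.5  0.05]
75.0 [442.41 335.84] defl [ 0.02 -0.01 -0.09] F [-1.64  0.9  -0.18] m [0.6  0.45 0.02]
74.0 [442.41 335.84] defl [-0.  -0.  -0.1] F [-1.5   1.82  0.96] m [0.63 0.43 0.03]
73.0 [442.4  335.83] defl [-0.01 -0.01 -0.07] F [-1.59  2.24  1.63] m [ 0.65  0.45 -0.04]
72.0 [442.4  335.82] defl [-0.01  0.03 -0.1 ] F [-1.65  1.51  1.63] m [0.69 0.48 0.06]
71.0 [442.38 335.84] defl [ 0.01  0.01 -0.09] F [-1.72  2.17  1.16] m [ 0.69  0.42 -0.  ]
70.0 [442.39 335.85] defl [-0.02 -0.03 -0.1 ] F [-1.28  2.65  2.08] m [0.67 0.46 0.04]
69.0 [442.37 335.82] defl [-0.04 -0.01 -0.11] F [-2.86  1.73  1.87] m [0.68 0.42 0.04]
68.0 [442.34 335.81] defl [ 0.02  0.01 -0.07] F [-1.54  3.36  1.78] m [0.73 0.38 0.05]
67.0 [442.36 335.82] defl [-0.01  0.02 -0.09] F [-1.89  1.88  1.57] m [0.72 0.42 0.08]
66.0 [442.35 335.83] defl [-0.04 -0.01 -0.1 ] F [-2.14  1.44  1.94] m [0.73 0.49 0.01]
65.0 [442.31 335.83] defl [-0.13  0.26  0.12] F [-2.49  3.34  3.73] m [0.83 0.66 0.06]
64.0 [442.18 336.08] defl [-0.26  0.11  0.85] F [-5.08  2.79 11.68] m [0.55 1.09 0.01]
t 30.3833 pos [441.92 336.2   64.85]
```

```bash
python3 - <<'E'
from ins import *
p=r.sense()['tool_pos']
r.servo_line([p[0],p[1],p[2]],vel=20)
r.grip(0.45); r.wait(0.2)
s=r.sense();print(s['t'],s['tool_pos'],s['contact_force'],s['grip_width'])
p=s['tool_pos']
r.servo_line([p[0],p[1],250],vel=150)
r.goto_joints([1.206,0.326,-0.193,1.052,0,1.0])
s=r.sense();print(s['t'],s['contact_force'])
for n in ('top','side'): cv2.imwrite(f"pics/{n}13.png",r.capture(n))
a=cv2.imread("pics/top13.png")[190:290,190:290];b=cv2.imread("pics/side13.png")[150:250,240:360]
cv2.imwrite("pics/v16.png",cv2.resize(a,(600,600),interpolation=cv2.INTER_CUBIC));cv2.imwrite("pics/v17.png",cv2.resize(b,(720,600),interpolation=cv2.INTER_CUBIC))
E
```

```text
31.2167 [442.02 336.1   64.83] [ 0.29 -0.1   0.05] 0.44890064398822777
34.275 [-0.59 -0.42 -0.26]
```

View pics/v16.png

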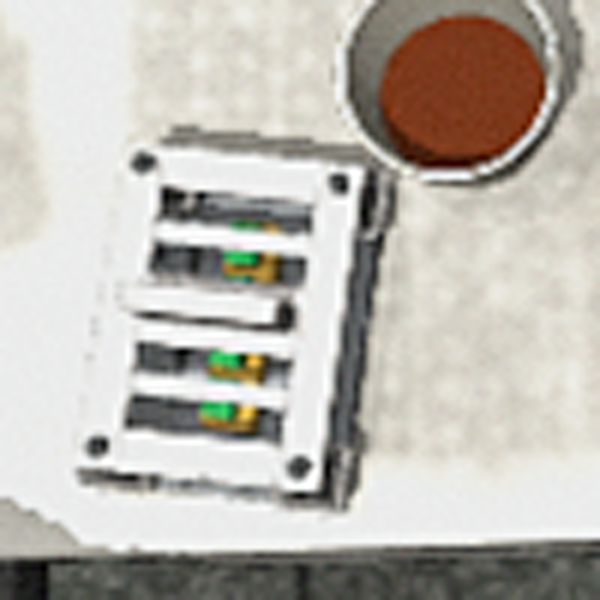

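View pics/v17.png

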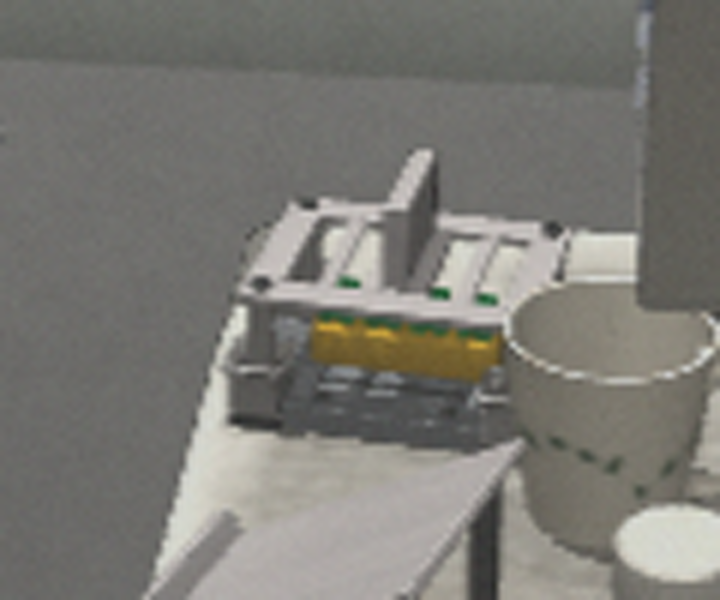

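```bash
python3 - <<'E'
from h import *
np.set_printoptions(precision=3,suppress=True)
T=lambda p:('top',un(p,(190,190),6)); S=lambda p:('side',un(p,(240,150),6))
ot=[(*T((143,162)),(60,42,64)),(*T((340,182)),(60,-42,64)),(*T((97,446)),(-60,42,64)),(*T((301,466)),(-60,-42,64))]
os=[(*S((260,284)),(-60,-42,64)),(*S((306,203)),(-60,42,64)),(*S((553,229)),(60,42,64))]
for o,fr in ((ot,[0,1,3]),(ot+os,[0,1,2,3]),(ot+os,[0,1,2,3,4]),(ot,[0,1,2,3])):
    p,f=fit(o,None,[442,334,6,-.14,0],fr); print(p,np.abs(f).max())
# each screw: back-project at z=70, and predicted lower frame at LOW
for c,uv,m in ot+os: print(c,ray(c,uv,70), m)
for z in (6,9,12): print(z,proj('side',np.array([*LOW,0])+Ro.from_euler('z',LOW_A).as_matrix()@[-60,-42,64+z]), proj('side',np.array([442.2,335.5,0])+Ro.from_euler('z',LOW_A).as_matrix()@[-60,-42,64+z]))
print(os[0][1])
E
```

```text
[442.232 336.427   6.     -0.134   0.   ] 0.2701906488177599
[441.764 336.068   7.255  -0.133   0.   ] 0.33040048384327747
[442.069 336.007   7.353  -0.134  -0.005] 0.3081235255727961
[441.954 335.929   8.27   -0.134   0.   ] 0.22508261310559874
top [507.298 370.076  70.   ] (60, 42, 64)
top [495.945 286.559  70.   ] (60, -42, 64)
top [388.337 386.752  70.   ] (-60, 42, 64)
top [377.349 302.314  70.   ] (-60, -42, 64)
side [375.546 304.33   70.   ] (-60, -42, 64)
side [387.079 386.859  70.   ] (-60, 42, 64)
side [506.697 372.733  70.   ] (60, 42, 64)
6 [[283.26  197.528]] [[283.321 197.3  ]]
9 [[283.247 196.568]] [[283.308 196.34 ]]
12 [[283.233 195.605]] [[283.294 195.378]]
[282.917 196.917]
```

```bash
python3 - <<'E'
from ins import *
Ml=Ro.from_euler('z',LOW_A).as_matrix();R=plate_tool(Ml,-1)
r.grip(0.0,30)
r.goto([442,335.5,220],R)
r.servo_line([442,335.5,125],vel=150)
r.wait(.2); f=r.sense()['contact_force'].copy(); z=125
while z>88:
    z-=1; r.servo_line([442,335.5,z],vel=40); s=r.sense(); df=s['contact_force']-f
    if df[2]>1.5: print(z,s['tool_pos'],df)
    if df[2]>9: break
print(z,s['t'],df)
r.servo_line([442,335.5,220],vel=120)
r.goto_joints([1.206,0.326,-0.193,1.052,0,1.0])
r.wait(.3);s=r.sense();print(s['t'],s['contact_force'])
for n in ('top','side'): cv2.imwrite(f"pics/{n}14.png",r.capture(n))
a=cv2.imread("pics/top14.png")[190:290,190:290];b=cv2.imread("pics/side14.png")[150:250,240:360]
for n in ('top','side'):
    d=cv2.absdiff(cv2.imread(f"pics/{n}14.png"),cv2.imread(f"pics/{n}13.png"));d=d[180:290,190:350] if n=='top' else d[160:330,240:420]
    print(n,d.mean(),(d.max(2)>25).sum())
cv2.imwrite("pics/v18.png",np.hstack([cv2.resize(a,(350,350),interpolation=cv2.INTER_CUBIC),cv2.resize(b,(420,350),interpolation=cv2.INTER_CUBIC)]))
E
```

```text
88 46.7333 [-0.42 -0.52 -1.27]
49.9583 [0.91 0.14 0.52]
top 2.148465909090909 1
side 1.8127342047930284 1
```

View pics/v18.png

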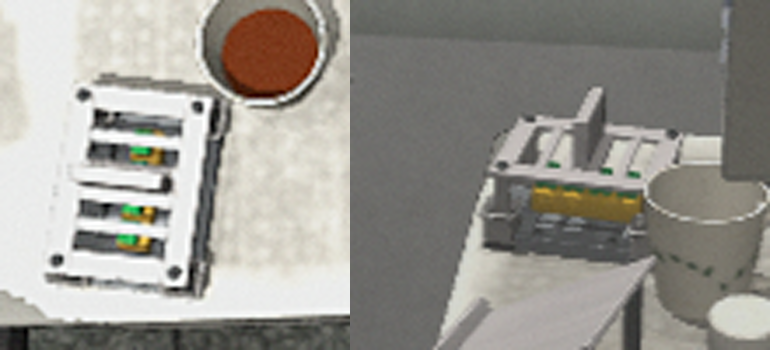

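```bash
python3 - <<'E'
from rig import r
r.sign_off(); print(r.sense()['t'])
E
```

```text
the job is handed in; nothing more can be done
the job is handed in; nothing more can be done
```

I put the strip of cutters on the lower deck, set the upper frame down over it into the sockets, and handed the job in at about 50 s of the 67 s. The hand-in gives no verdict. One check, full seating depth, was never confirmed by pressing.

- **Strip:** I held it by its caps and set it down on the deck. The top camera put it about 2 mm along and 1 mm across from the deck centre, aligned with the deck. It was upright and let go before I touched the upper frame.
- **Upper frame:** I lifted it off the rest by the grip plate. The first guarded descent met about 13 N in the flared mouths, so I raised it, moved it about 1.5 mm and lowered it again in 1 mm steps. Side forces were about 2–3 N on the way down, and it came to a firm stop at about 12 N near the expected height. I then opened the fingers and drew back.
- **Last pictures:** The fitted frame was level (about 0.005 rad along its length), about 2 mm from the lower frame's centre and in line with it. Its origin height came out at 6 to 8 mm, where 6 mm is home and 9 mm is the limit.
- **Bottle, mug and tape:** I saw no movement of the mug or bottle in the pictures, and no move went near any of the three.

**Checks that disagreed or failed:**
- **Fingertips:** They sit 15 to 25 mm farther back than the tool description says. That is why the strip was held by the caps rather than the foam, and why I took the grip plate deeper.
- **Extra press:** I tried a light press on the grip plate to make sure the frame was home. It stopped above the plate without touching it, so depth rests on the firm stop and the pictures. Pictures before and after the press were identical.
- **Cameras:** The side camera alone disagreed with the top camera by up to 17 mm on the frame's position, so I relied mainly on the top view and the contact forces.

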